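# Line up two contactors against the bench fence

### The arm

A 6-joint arm with a two-finger parallel gripper is mounted at the origin on the work surface. World frame = base frame: x ahead of the robot, y to its left, z up, the work surface at z = 0. Lengths are in m, angles in rad, forces in N, time in s.
With the tool pointing down it reaches from about 0.425 to 0.95 m from the base axis. Payload 3.5 kg.
Tool frame: the origin (TCP) lies at the very end of the fingers, on their centre line; the grasp point (between the pads) lies 19 mm behind it; z points along the fingers, y is the line along which they close (so a half turn about z gives the same grasp; the last joint's range is limited). The gripper opens to 85 mm and grips with 20 to 120 N. Pads are 22 mm wide; open, the fingers measure 114 mm over their backs; the gripper's body (76 mm by 85 mm) begins 54 mm behind the grasp point. The pads swing forward as they close: fully open they stand 13 mm farther back than shut.
Start: joints at [1.132, 0.286, 1.577, -0, 1.279, -0.15], TCP at [0.192, 0.647, 0.231] pointing down, gripper open.
Joint ranges: [-2.77, 2.77], [-0.9, 2.22], [0.21, 2.48], [-1.53, 4.67], [0.24, 2.81], [-2.84, 2.84]. Speed limits (rad/s): [2.79, 2.79, 3.14, 3.14, 3.14, 3.14].

### API

Orientations are given as a unit quaternion [x, y, z, w].
In Python, from plant import ctrl gives the robot as it stands.
- The arm moves only by the tool carry_out, never from a script. Its argument "deltas" is one flat list of numbers, 6 for each row, row after row: the shift along the tool's x, y, z in m, then the turn, a rotation vector about the tool's x, y, z in rad. A call has 1 to 5 rows; each row is the pose to reach, as a shift and turn from the pose commanded when the call began, along the tool's axes at that moment; what a row does not reach only later rows make up. A row lasts 1/8 s, in which the tool goes at most 62.5 mm and 10.7 degrees, less where a joint would pass 70% of its speed; a pose out of reach is approached as far as the arm can. A call with a gripper value outside its range is refused whole. "grip" is the opening in per cent of the stroke, from 0 (shut) to 100 (fully open), set as the call begins (left out, the last holds). The fingers move at their own pace and stop on an object; "grip_force" is the grip in N (left out, the last holds). Time passes only in rows, so rows that repeat a pose let the fingers close. It gives the time, the measured TCP pose, the force, the opening and the grip force at its end, in the units of the state.
- ctrl.get_state(): the state, without advancing time (a new reading comes with each control period).
- ctrl.read_camera(name): name is "scene" or "top"; returns (picture, depth): 420x560x3 uint8, red, green, blue; 420x560 float32, m along the optical axis (not along the pixel's ray), 0 where there is no reading.
- ctrl.camera_model(name): a dict with "intrinsics" (3x3 intrinsics, pixels), "k1" (the pictures are not rectified: a ray, as slopes to the right and down, at radius r is drawn at 1 + k1 r^2 times it, then the intrinsics apply), "extrinsics" (4x4, takes a point from world to camera coordinates). Camera axes: x right, y down, z forward; pixel columns grow to the right and rows downward; lengths in m; the calibration is good to about 2 mm. A picture is of the moment at which its call begins. camera_model takes no time and is no camera call.
- ctrl.sign_off(): hands the job in; it is judged then, once.
Trained networks look in the newest picture that a camera, given by its name, has taken for a name from the list of things; names that differ only in an ending like _2 or _b are one class to them, and where a whole thing is asked for, a point or a joint stands for the part that bears it (a point fixed in the world has none). Each returns a list of dicts, best first, with "score" (0 to 1); they miss things now and then, are a little off and sometimes report something else, mostly with a low value. They report only what shows in the picture. A call takes as long as a camera call.
- ctrl.find_in(camera, query): "uv" ([column, row] in pixels, amid what is visible of it).
The state is a dict: "time": time; "qpos": joint angles; "dq": joint speeds; "joint_efforts": joint torques, N m; "eef_pos": TCP position; "tcp_rot": TCP orientation; "contact_force": force on the tool from outside, world axes, zero at the start; "wrist_torque": the same for the moment, N m; "opening": opening from 0.0 (shut) to 1.0 (fully open); "finger_force": force on a finger pad.
Only numpy, scipy, OpenCV 4.12 (cv2) and the standard library are available. Lean on these libraries where they do the work, as an engineer would, in place of code of your own. Each camera call takes 0.05 s, during which the arm holds its last target. There are 200 camera calls.

### The job

Push the two small white-and-black contactors along the bench into the corner of the aluminium fence, ready for wiring: both with a narrow end flush against the long fence, side by side and touching, and the row closed up against the end stop. Either one may be next to the stop. Only slide them, never lift or tip them, and leave the insulator, the copper bracket, the carton and the screwdriver where they are.

Things in the scene. Friction and masses are not known exactly. Their poses are not given: they have to be found in the camera images.
- fence: L-shaped aluminium fence, fixed. Origin: inside corner, at bench height; z up. Long fence: inner face is the plane x = 0, facing -x (to the robot), y = 0 to -270 mm, 35 mm high, 8 thick, low foot behind to x = 48. End stop: inner face is the plane y = 0, facing -y, x = 0 to -67, 35 high, 12 thick. Finished row: contactor centres at x = -29, y = -22.5 and -67.5 mm.
- contactor_a: one of two identical contactors, loose on the bench: white base 58 (its x) x 45 (its y) x 34 mm high, narrower black top (40 x 43), 57 mm high in all, 0.14 to 0.28 kg, brass screws near both 45 mm wide ends. Origin: centre of underside, z up. Starts in front of the fence, 0.4 rad or less off square; slides easily, nearer the end stop.
- contactor_b: one of two identical contactors, loose on the bench: white base 58 (its x) x 45 (its y) x 34 mm high, narrower black top (40 x 43), 57 mm high in all, 0.14 to 0.28 kg, brass screws near both 45 mm wide ends. Origin: centre of underside, z up. Starts in front of the fence, 0.4 rad or less off square; slides easily, 75 to 165 mm farther from the end stop than the other.
- insulator: bystander: ribbed reddish standoff insulator, loose, 40 mm across, 36 mm high, left of the end stop. Origin: centre of its underside.
- bracket: bystander: L-shaped copper connector, loose, foot 30 x 60 mm and 4 mm thick, upright 40 mm high at its +y end, to the right of the fence's free end. Origin: centre of its underside.
- carton: bystander: small closed white carton, loose, 70 x 60 x 55 mm high, behind the fence's left end. Origin: centre of its underside.
- screwdriver: bystander: screwdriver lying on the bench behind the fence, loose, about 200 mm long along its x. Origin: on the bench under its middle.

How it is judged:
By the outcome, as a careful person would: the job done as asked, in the order asked, and still so for the second after the job is handed in, with the robot touching nothing.
It also fails if it takes over 64 s, if anything falls off the work surface, if the arm or the gripper's body presses on something with over 40 N, if the wrist force passes 120 N, or if a joint passes its speed limit or range.

## Working session

There is one attempt and no reset: what is moved stays moved. The work goes in short steps, Python scripts to look and compute and a tool call to move; the robot and the scene stay as the last step left them, time stands still between calls to the robot, and variables do not carry over. Pictures are saved under pics/ and viewed, at most 10 in all, crops included, and the job is handed in when it is done.

Besides the shell and the picture viewer there is one more tool, called after "Emit:" by a JSON object that holds its "op" and its "data", one argument or row to a line. carry_out: Moves the arm, as the interface text tells. Its arguments: {"type":"object","properties":{"deltas":{"type":"array"},"grip":{"type":"number"},"grip_force":{"type":"number"}},"required":["deltas"]}

```bash
mkdir -p pics; cat > h.py <<'E'
import numpy as np, cv2
from plant import ctrl
def cam(n):
    m=ctrl.camera_model(n); return np.array(m["intrinsics"],float),float(m["k1"]),np.array(m["extrinsics"],float)
def unproj(n,uv,d):
    K,k1,T=cam(n); uv=np.asarray(uv,float).reshape(-1,2)
    p=np.c_[(uv[:,0]-K[0,2])/K[0,0],(uv[:,1]-K[1,2])/K[1,1]]
    q=p.copy()
    for _ in range(20): q=p/(1+k1*(q**2).sum(1,keepdims=True))
    d=np.asarray(d,float).reshape(-1,1)
    c=np.c_[q*d,d]
    return (c-T[:3,3])@T[:3,:3]
def cloud(n,depth):
    v,u=np.mgrid[:420,:560]
    return unproj(n,np.c_[u.ravel(),v.ravel()],depth.ravel()).reshape(420,560,3)
E
python3 - <<'E'
from h import *
s=ctrl.get_state();print({k:np.round(v,3) for k,v in s.items()})
for n in("scene","top"):
    im,d=ctrl.read_camera(n);cv2.imwrite(f"pics/{n}0.png",im[:,:,::-1]);np.save(n+"0.npy",d)
    K,k1,T=cam(n);print(n,K[0,0],k1,-T[:3,:3].T@T[:3,3])
    for q in("contactor_a","fence"):
        for r in ctrl.find_in(n,q):
            u,v=r["uv"];print(n,q,r["score"],np.round(r["uv"]),unproj(n,[u,v],d[int(v),int(u)]).round(3))
E
```

```text
{'time': np.float64(0.0), 'qpos': array([ 1.132,  0.287,  1.578, -0.   ,  1.279, -0.15 ]), 'dq': array([-0.001, -0.   , -0.001,  0.001,  0.   ,  0.001]), 'joint_efforts': array([-1.0000e-03, -4.0599e+01, -2.9262e+01, -0.0000e+00,  6.0000e-03,
       -0.0000e+00]), 'eef_pos': array([0.192, 0.646, 0.23 ]), 'tcp_rot': array([ 0.144,  0.99 , -0.001, -0.   ]), 'contact_force': array([ 0.123, -0.143,  0.107]), 'wrist_torque': array([-0.003, -0.006,  0.019]), 'finger_force': np.float64(0.0), 'opening': np.float64(0.997)}
scene 480.03104149802436 -0.09199737222924849 [1.26101103 0.06756409 0.69749836]
scene contactor_a 0.94 [336. 193.] [[0.534 0.077 0.037]]
scene contactor_a 0.69 [265. 179.] [[ 0.522 -0.071  0.044]]
scene fence 0.56 [286. 236.] [[ 0.635 -0.01   0.003]]
top 438.49295975839266 -0.038360796493029356 [ 0.53088467 -0.02892679  0.92823385]
top contactor_a 0.74 [306. 259.] [[ 0.498 -0.071  0.054]]
```

View pics/top0.png

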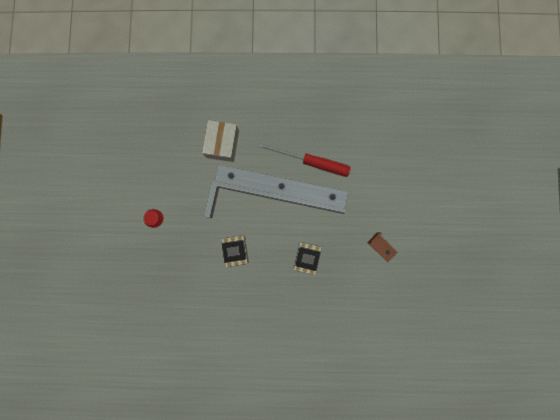

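View pics/scene0.png

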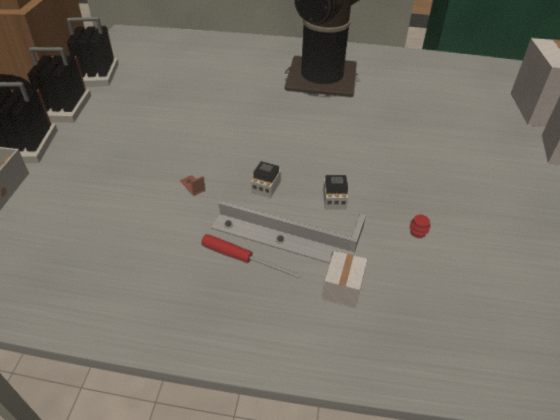

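The top view shows the contactors at (234,251) and (308,259). The fence runs from corner (215,186) to (345,210), with the stop down to (208,216), the insulator at (153,218) and the bracket at (382,247).

```bash
cat > meas.py <<'E'
from h import *
def box(P,m):
    p=P[m][:,:2].astype(np.float32)
    return p
def contactor(P,c,bad=None):
    "fit pose: black-top level points (z .045-.065) and base level"
    z=P[:,:,2]; near=np.hypot(P[:,:,0]-c[0],P[:,:,1]-c[1])<.05
    out=[]
    for lo,hi in((.05,.064),(.026,.064)):
        m=(near&(z>lo)&(z<hi)).astype(np.uint8)
        p=P[m>0][:,:2].astype(np.float32)*1000
        (cx,cy),(w,h),a=cv2.minAreaRect(p); out.append((len(p),round(cx,1),round(cy,1),round(w,1),round(h,1),round(a,1),p.mean(0).round(1),round(float(np.median(z[m>0])),4)))
    return out
E
python3 - <<'E'
from meas import *
d=np.load("top0.npy");P=cloud("top",d);z=P[:,:,2]
print("bench z",np.median(z[300:400,100:400]))
for uv in((234,251),(308,259)):
    for o in contactor(P,P[uv[1],uv[0],:2]): print(o)
# fence top face
m=(z>.028)&(z<.042); 
reg=np.zeros_like(m);reg[160:225,195:355]=1
ys,xs=np.nonzero(m&reg)
q=P[ys,xs]; print(len(q),q.min(0),q.max(0))
print(cv2.minAreaRect(q[:,:2].astype(np.float32)))
k=[(a,b,round(x[0],3),round(x[1],3),round(x[2],3)) for a,b,x in zip(xs,ys,q)]
L=q[(xs>222)]; l=cv2.fitLine(L[:,:2].astype(np.float32),cv2.DIST_HUBER,0,.01,.01).ravel();print("long",l, len(L),np.ptp(L,0))
Sx=q[(xs<214)&(ys>190)]; l=cv2.fitLine(Sx[:,:2].astype(np.float32),cv2.DIST_HUBER,0,.01,.01).ravel();print("stop",l,len(Sx))
im=cv2.imread("pics/top0.png")
big=cv2.resize(im[150:290,190:360],None,fx=4.5,fy=4,interpolation=cv2.INTER_CUBIC)
cv2.imwrite("pics/crop0.png",cv2.resize(im[150:290,190:360],None,fx=4.2,fy=4.2,interpolation=cv2.INTER_CUBIC))
for uv in((153,218),(382,247),(220,140)): print(P[uv[1],uv[0]].round(3))
E
```

```text
bench z -0.001499948359293393
(318, 511.9, 74.7, 39.8, 42.4, 9.2, array([511.4,  74.2], dtype=float32), 0.0522)
(657, 511.8, 74.8, 57.9, 45.0, 9.6, array([511.9,  73.6], dtype=float32), 0.0499)
(320, 498.7, -73.3, 42.4, 39.7, 77.0, array([498.8, -74.3], dtype=float32), 0.0522)
(645, 498.3, -73.4, 44.8, 58.3, 77.2, array([498.9, -73. ], dtype=float32), 0.05)
765 [ 0.5797407  -0.15098136  0.02803921] [0.69465907 0.13857135 0.03795156]
((0.6379513144493103, -0.005877435207366943), (0.10397529602050781, 0.29357483983039856), 2.627013683319092)
long [ 0.19624269  0.98055536  0.6198161  -0.03175149] 520 [0.10214222 0.25190512 0.00983932]
stop [ 0.98147756 -0.19157699  0.6092942   0.1273763 ] 152
[0.576 0.243 0.037]
[ 0.522 -0.231  0.005]
[0.735 0.106 0.057]
```

View pics/crop0.png

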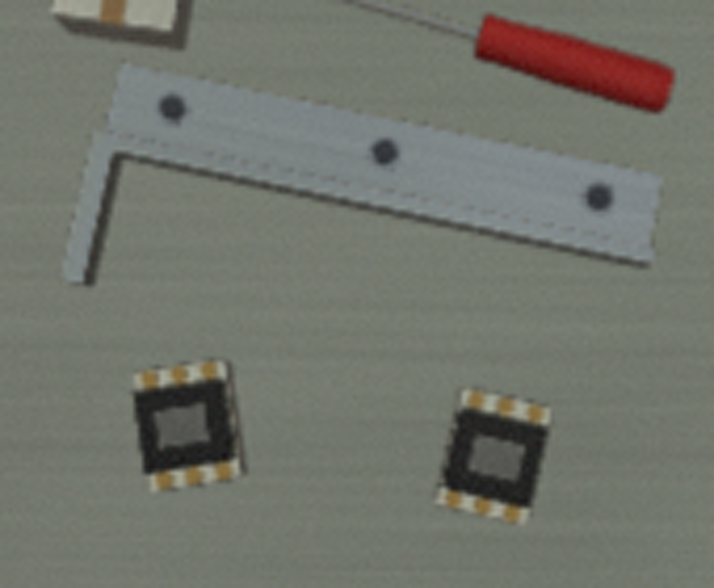

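```bash
python3 - <<'E'
from meas import *
P=cloud("top",np.load("top0.npy"));z=P[:,:,2]
m=(z>.028)&(z<.042);reg=np.zeros_like(m);reg[165:225,195:355]=1
q=P[m&reg][:,:2]
th=-.194;O=np.array([.63,.11])
for it in range(6):
    R=np.array([[np.cos(th),-np.sin(th)],[np.sin(th),np.cos(th)]])
    f=(q-O)@R
    L=f[(f[:,1]<-.02)&(f[:,1]>-.26)&(abs(f[:,0]-.004)<.012)]
    S=f[(f[:,0]<-.012)&(f[:,0]>-.06)&(abs(f[:,1]-.006)<.014)]
    a=np.polyfit(L[:,1],L[:,0],1); b=np.polyfit(S[:,0],S[:,1],1)
    th+= (-a[0]*len(L)+b[0]*len(S)*.3)/(len(L)+len(S)*.3)
    O=O+R@np.array([np.median(L[:,0])-.004,np.median(S[:,1])-.006])
print("th",th,"O",O,a,b,len(L),len(S),[np.percentile(L[:,0],p).round(4) for p in(2,98)],[np.percentile(S[:,1],p).round(4) for p in(2,98)])
R=np.array([[np.cos(th),-np.sin(th)],[np.sin(th),np.cos(th)]])
f=(q-O)@R;print("L y range",f[abs(f[:,0]-.004)<.006,1].min(),"S x min",f[abs(f[:,1]-.006)<.008,0].min())
np.savez("fence.npz",O=O,R=R,th=th)
for c in((.5119,.0747),(.4984,-.0733),(.576,.243),(.522,-.231)):print((np.array(c)-O)@R)
s=ctrl.get_state();print("tcp fence",(np.array(s["eef_pos"][:2])-O)@R)
x,y=s["tcp_rot"][:2];print("turn about tool z",-(th+np.pi/2-np.arctan2(y*y-x*x,2*x*y)), s["qpos"].round(3))
E
```

```text
th -0.19981248288723946 O [0.64493603 0.11376551] [-0.00152841  0.00383426] [-0.01291603  0.00550175] 478 145 [np.float64(0.0003), np.float64(0.0081)] [np.float64(0.0003), np.float64(0.0121)]
L y range -0.26881827391659263 S x min -0.06683490354413586
[-0.12263518 -0.06469398]
[-0.10649072 -0.2124289 ]
[-0.09321565  0.11298041]
[-0.0520591  -0.36230702]
tcp fence [-0.54963522  0.43259748]
turn about tool z -0.08897710796344893 [ 1.132  0.287  1.577 -0.     1.279 -0.15 ]
```

Emit:
{"op": "carry_out", "data": {
  "deltas": [-0.041,-0.046,0,0,0,-0.045,-0.082,-0.093,0,0,0,-0.089,-0.122,-0.139,0,0,0,-0.089,-0.163,-0.185,0,0,0,-0.089,-0.204,-0.231,0,0,0,-0.089],
  "grip": 25
}}

```text
time: 0.92
eef_pos: [0.3225, 0.3658, 0.2315]
tcp_rot: [0.099, 0.995, 0.0, 0.0]
contact_force: [1.0, 1.1, 0.6]
opening: 0.25
finger_force: 0.0
```

```bash
cat > st.py <<'E'
from h import *
f=np.load("fence.npz");O,R,th=f["O"],f["R"],float(f["th"])
s=ctrl.get_state();x,y=s["tcp_rot"][:2]
print("t",s["time"],"fence",((np.array(s["eef_pos"][:2])-O)@R).round(4),"z",s["eef_pos"][2].round(4),"yawerr",round(-(th+np.pi/2-np.arctan2(y*y-x*x,2*x*y)),4),"F'",(R.T@np.array(s["contact_force"][:2])).round(1),s["contact_force"][2].round(1),s["opening"].round(3),s["qpos"].round(2))
E
python3 st.py
```

```text
Traceback (most recent call last):
  File "st.py", line 4, in <module>
    print("t",s["time"],"fence",((np.array(s["eef_pos"][:2])-O)@R).round(4),"z",s["eef_pos"][2].round(4),"yawerr",round(-(th+np.pi/2-np.arctan2(y*y-x*x,2*x*y)),4),"F'",(R.T@np.array(s["contact_force"][:2])).round(1),s["contact_force"][2].round(1),s["opening"].round(3),s["qpos"].round(2))
                                                                                                                                                                                                                                                       ^^^^^^^^^^^^^^^^^^
AttributeError: 'float' object has no attribute 'round'
```

Emit:
{"op": "carry_out", "data": {
  "deltas": [-0.036,-0.05,0,0,0,0,-0.072,-0.1,0,0,0,0,-0.108,-0.15,0,0,0,0,-0.144,-0.2,0.03,0,0,0,-0.181,-0.248,0.06,0,0,0]
}}

```text
time: 1.55
eef_pos: [0.4467, 0.0956, 0.1766]
tcp_rot: [0.1, 0.995, 0.0, 0.001]
contact_force: [0.1, 1.3, -1.1]
opening: 0.252
finger_force: 0.0
```

```bash
sed -i 's/s\["opening"\].round(3)/round(float(s["opening"]),3)/' st.py; python3 st.py
```

```text
t 1.55 fence [-0.1907 -0.0571] z 0.1766 yawerr -0.0004 F' [-0.2  1.2] -1.1 0.252 [-0.01 -0.16  2.15  0.    1.15 -1.38]
```

Emit:
{"op": "carry_out", "data": {
  "deltas": [0,0,0.05,0,0,0,0,0,0.1,0,0,0,0,0,0.14,0,0,0,0,0,0.16,0,0,0,-0.012,0,0.161,0,0,0]
}}

```text
time: 2.17
eef_pos: [0.4557, 0.0951, 0.0135]
tcp_rot: [0.1, 0.995, -0.0, -0.002]
contact_force: [-0.0, 0.7, 0.2]
opening: 0.257
finger_force: 0.0
```

Emit:
{"op": "carry_out", "data": {
  "deltas": [-0.012,0,0,0,0,0,-0.024,0,0,0,0,0,-0.036,0,0,0,0,0,-0.048,0,0,0,0,0,-0.06,0,0,0,0,0]
}}

```text
time: 2.8
eef_pos: [0.5172, 0.0831, 0.0154]
tcp_rot: [0.1, 0.995, 0.0, 0.0]
contact_force: [-1.2, -0.9, 0.7]
opening: 0.25
finger_force: 0.6
```

```bash
cat > look.py <<'E'
import sys
from meas import *
f=np.load("fence.npz");O,R,th=f["O"],f["R"],float(f["th"])
n=sys.argv[1]
im,d=ctrl.read_camera("top");cv2.imwrite(f"pics/top{n}.png",im[:,:,::-1])
cv2.imwrite(f"pics/crop{n}.png",cv2.resize(im[150:290,190:360,::-1],None,fx=4.2,fy=4.2,interpolation=cv2.INTER_CUBIC))
E
python3 st.py; python3 look.py 1
```

```text
t 2.8 fence [-0.1191 -0.0555] z 0.0154 yawerr -0.0 F' [-1.  -1.2] 0.7 0.25 [-0.03  0.25  2.07  0.    0.82 -1.41]
```

View pics/crop1.png

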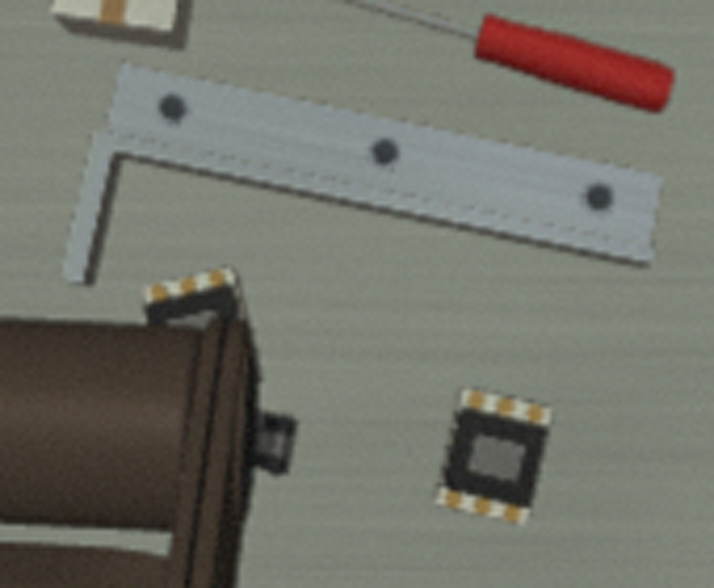

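The top view shows A's front edge at (150,290)–(230,270) in the crop. It's still rotated because its rear corner sits in the gap between the fingers. I'll back off, shut the gripper and measure again.

Emit:
{"op": "carry_out", "data": {
  "deltas": [0.03,0,0,0,0,0,0.07,0,0,0,0,0,0.07,0,0,0,0,0],
  "grip": 0
}}

```text
time: 3.22
eef_pos: [0.4447, 0.0976, 0.0142]
tcp_rot: [0.099, 0.995, -0.0, -0.002]
contact_force: [0.5, -0.6, 0.6]
opening: 0.001
finger_force: 0.0
```

```bash
cat >> look.py <<'E'
P=cloud("top",d);z=P[:,:,2]
F=(P[:,:,:2]-O)@R
# white/black contactor pixels in front of fence: above bench, within fence area
hsv=cv2.cvtColor(im,cv2.COLOR_RGB2HSV)
tcp=(np.array(ctrl.get_state()["eef_pos"][:2])-O)@R
m=((z>.024)&(z<.064)&(F[:,:,0]<-.002)&(F[:,:,0]>-.15)&(F[:,:,1]<-.002)&(F[:,:,1]>-.27)).astype(np.uint8)
c,l,stt,cen=cv2.connectedComponentsWithStats(m)
for i in range(1,c):
    if stt[i,4]<100: continue
    p=F[l==i].astype(np.float32)*1000
    r=cv2.minAreaRect(p);print(stt[i,4],"c",np.round(r[0],1),"wh",np.round(r[1],1),"ang",round(r[2],1),p.min(0).round(1),p.max(0).round(1))
E
python3 st.py; python3 look.py 2
```

```text
t 3.225 fence [-0.193  -0.0556] z 0.0142 yawerr 0.0011 F' [ 0.6 -0.5] 0.6 0.001 [-0.01  0.12  2.23 -0.    0.8  -1.38]
640 c [-77.  -61.4] wh [58.4 44.9] ang 26.0 [-111.1  -92.6] [-42.  -29.5]
650 c [-106.3 -212.6] wh [45.  58.7] ang 88.4 [-136.  -235.8] [ -76.5 -189.8]
```

View pics/crop2.png

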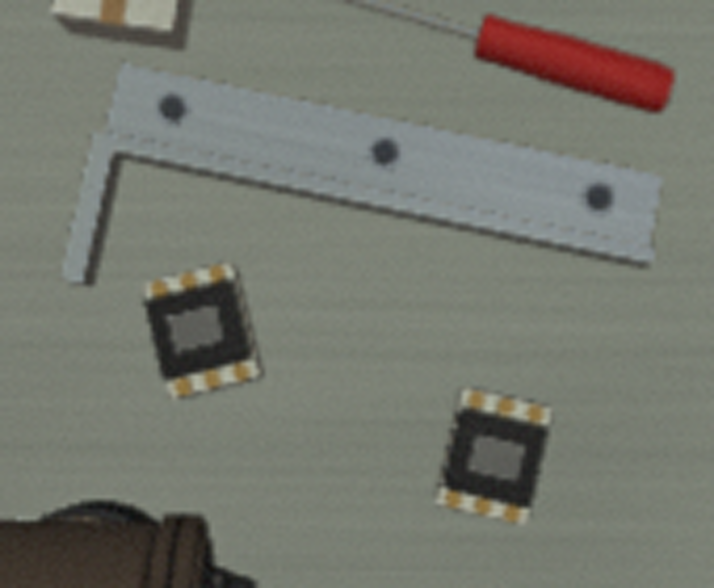

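A's centre is at fence (-77,-61) mm and its yaw is +26° relative to the fence. I'm pushing it with the shut fingers at y' ≈ -52, left of centre.

Emit:
{"op": "carry_out", "data": {
  "deltas": [-0.015,0.004,0.002,0,0,0,-0.03,0.004,0.003,0,0,0,-0.045,0.004,0.003,0,0,0,-0.058,0.004,0.003,0,0,0,-0.07,0.004,0.003,0,0,0]
}}

```text
time: 3.9
eef_pos: [0.5179, 0.0869, 0.0121]
tcp_rot: [0.1, 0.995, 0.0, -0.001]
contact_force: [-0.9, 0.3, 1.3]
opening: 0.002
finger_force: 0.5
```

Emit:
{"op": "carry_out", "data": {
  "deltas": [-0.01,0,0,0,0,0,-0.02,0,0,0,0,0,-0.028,0,0,0,0,0,-0.036,0,0,0,0,0,-0.042,0,0,0,0,0]
}}

```text
time: 4.53
eef_pos: [0.5587, 0.0788, 0.0122]
tcp_rot: [0.1, 0.995, 0.0, -0.0]
contact_force: [-1.4, 0.5, 0.0]
opening: 0.0
finger_force: 0.4
```

```bash
python3 st.py
```

```text
t 4.525 fence [-0.0776 -0.0514] z 0.0122 yawerr 0.0 F' [-1.5  0.2] 0.0 0.0 [-0.04  0.33  1.97  0.    0.84 -1.41]
```

Emit:
{"op": "carry_out", "data": {
  "deltas": [-0.003,0,0,0,0,0,-0.006,0,0,0,0,0,-0.008,0,0,0,0,0,-0.01,0,0,0,0,0,-0.01,0,0,0,0,0]
}}

```text
time: 5.15
eef_pos: [0.5673, 0.077, 0.0121]
tcp_rot: [0.1, 0.995, -0.0, -0.001]
contact_force: [-4.4, 1.7, 1.5]
opening: 0.001
finger_force: 2.2
```

```bash
python3 st.py; python3 look.py 3
```

```text
t 5.15 fence [-0.0688 -0.0515] z 0.0121 yawerr 0.0 F' [-4.6  0.8] 1.5 0.001 [-0.04  0.35  1.95  0.    0.85 -1.41]
111 c [-28.3 -91.6] wh [52.5 14.7] ang 6.0 [-54.1 -96.7] [ -2.2 -81.6]
647 c [-106.3 -212.6] wh [45.  59.3] ang 88.8 [-135.5 -235.7] [ -76.9 -189.6]
```

Emit:
{"op": "carry_out", "data": {
  "deltas": [0.06,0,0,0,0,0,0.1,0,0,0,0,0,0.11,0,0,0,0,0]
}}

```text
time: 5.58
eef_pos: [0.4588, 0.0988, 0.0119]
tcp_rot: [0.099, 0.995, -0.0, 0.0]
contact_force: [-0.6, 0.1, 0.4]
opening: -0.001
finger_force: 0.0
```

```bash
python3 st.py; python3 look.py 4
```

```text
t 5.575 fence [-0.1795 -0.0516] z 0.0119 yawerr 0.001 F' [-0.6 -0. ] 0.4 -0.001 [-0.    0.15  2.2  -0.    0.79 -1.38]
619 c [-30.2 -74.2] wh [56.4 45.2] ang 0.2 [-58.4 -96.8] [ -2.  -51.5]
644 c [-106.3 -212.4] wh [45.  57.7] ang 88.3 [-135.4 -235.7] [ -76.9 -189.6]
```

A is flush and square at (-29,-74). Next is B.

Emit:
{"op": "carry_out", "data": {
  "deltas": [-0.004,-0.03,0,0,0,0,-0.006,-0.07,0,0,0,0,-0.006,-0.11,0,0,0,0,-0.006,-0.15,0,0,0,0,-0.006,-0.161,0,0,0,0],
  "grip": 20
}}

```text
time: 6.25
eef_pos: [0.4364, -0.0633, 0.0134]
tcp_rot: [0.101, 0.995, -0.001, 0.002]
contact_force: [0.7, 0.4, 0.6]
opening: 0.205
finger_force: 0.0
```

```bash
python3 st.py
```

```text
t 6.25 fence [-0.1692 -0.2149] z 0.0134 yawerr -0.0033 F' [0.6 0.6] 0.6 0.205 [-0.37  0.08  2.27 -0.    0.78 -1.74]
```

Emit:
{"op": "carry_out", "data": {
  "deltas": [-0.01,0,0,0,0,0,-0.02,0,0,0,0,0,-0.03,0,0,0,0,0,-0.04,0,0,0,0,0,-0.05,0,0,0,0,0]
}}

```text
time: 6.88
eef_pos: [0.4838, -0.0699, 0.0121]
tcp_rot: [0.099, 0.995, 0.0, -0.0]
contact_force: [-1.3, 0.3, 0.4]
opening: 0.199
finger_force: 0.6
```

Emit:
{"op": "carry_out", "data": {
  "deltas": [-0.01,0,0,0,0,0,-0.02,0,0,0,0,0,-0.03,0,0,0,0,0,-0.036,0,0,0,0,0,-0.042,0,0,0,0,0]
}}

```text
time: 7.5
eef_pos: [0.5247, -0.0787, 0.0124]
tcp_rot: [0.1, 0.995, -0.0, -0.0]
contact_force: [-0.8, 0.8, 1.0]
opening: 0.201
finger_force: 0.6
```

```bash
python3 st.py
```

```text
t 7.5 fence [-0.0796 -0.2125] z 0.0124 yawerr 0.0 F' [-1.   0.6] 1.0 0.201 [-0.34  0.27  2.06 -0.    0.82 -1.71]
```

Now the final press. Then back off, move to B's right side, and rotate.

Emit:
{"op": "carry_out", "data": {
  "deltas": [-0.003,0,0,0,0,0,-0.006,0,0,0,0,0,-0.009,0,0,0,0,0,-0.011,0,0,0,0,0,-0.011,0,0,0,0,0]
}}

```text
time: 8.12
eef_pos: [0.5355, -0.0809, 0.0123]
tcp_rot: [0.1, 0.995, -0.0, 0.0]
contact_force: [-0.3, -0.2, 1.0]
opening: 0.205
finger_force: 0.0
```

Emit:
{"op": "carry_out", "data": {
  "deltas": [0.02,0,0,0,0,0,0.06,0,0,0,0,0,0.09,0,0,0,0,0,0.09,0,0,0,0,0]
}}

```text
time: 8.62
eef_pos: [0.445, -0.0622, 0.0117]
tcp_rot: [0.1, 0.995, 0.0, -0.001]
contact_force: [0.6, -1.0, -0.2]
opening: 0.202
finger_force: 0.0
```

```bash
python3 st.py; python3 look.py 5
```

```text
t 8.625 fence [-0.161  -0.2121] z 0.0117 yawerr -0.0002 F' [ 0.8 -0.9] -0.2 0.202 [-0.37  0.11  2.25  0.    0.79 -1.74]
619 c [-30.  -74.4] wh [56. 45.] ang 0.9 [-58.2 -96.7] [ -2.  -51.4]
614 c [ -30.1 -212.7] wh [56.1 44.9] ang 0.1 [ -58.1 -235.2] [  -2.  -190.3]
```

Emit:
{"op": "carry_out", "data": {
  "deltas": [0,-0.012,-0.02,0,0,0.18,0,-0.024,-0.04,0,0,0.36,0,-0.036,-0.06,0,0,0.54,0,-0.048,-0.06,0,0,0.72,0,-0.06,-0.06,0,0,0.9]
}}

```text
time: 9.3
eef_pos: [0.4371, -0.1232, 0.0736]
tcp_rot: [0.525, 0.851, 0.0, 0.002]
contact_force: [-0.5, -0.7, 1.0]
opening: 0.201
finger_force: 0.0
```

Emit:
{"op": "carry_out", "data": {
  "deltas": [0,0,0,0,0,0.17,0,0,0,0,0,0.34,0,0,0,0,0,0.51,0,0,0,0,0,0.671,0,0,0,0,0,0.671]
}}

```text
time: 9.93
eef_pos: [0.4365, -0.1225, 0.073]
tcp_rot: [0.774, 0.634, 0.0, 0.001]
contact_force: [0.8, -0.5, -0.2]
opening: 0.2
finger_force: 0.0
```

```bash
python3 st.py
```

```text
t 9.925 fence [-0.1574 -0.273 ] z 0.073 yawerr -1.5693 F' [ 0.9 -0.3] -0.2 0.2 [-0.5  -0.01  2.22  0.    0.92 -0.3 ]
```

Emit:
{"op": "carry_out", "data": {
  "deltas": [0,0.045,0,0,0,0,0,0.09,0,0,0,0,0,0.126,0.02,0,0,0,0,0.126,0.05,0,0,0,0,0.126,0.061,0,0,0]
}}

```text
time: 10.55
eef_pos: [0.558, -0.1464, 0.0092]
tcp_rot: [0.773, 0.634, -0.001, -0.001]
contact_force: [-0.7, -0.5, -0.6]
opening: 0.203
finger_force: 0.0
```

Emit:
{"op": "carry_out", "data": {
  "deltas": [0.015,0,0,0,0,0,0.03,0,0,0,0,0,0.042,0,0,0,0,0,0.054,0,0,0,0,0,0.066,0,0,0,0,0]
}}

```text
time: 11.18
eef_pos: [0.5721, -0.0813, 0.0119]
tcp_rot: [0.774, 0.633, 0.0, 0.001]
contact_force: [-0.9, -2.0, 0.1]
opening: 0.201
finger_force: 0.0
```

```bash
python3 st.py
```

```text
t 11.175 fence [-0.0326 -0.2056] z 0.0119 yawerr -1.5706 F' [-0.5 -2.1] 0.1 0.201 [-0.32  0.35  1.94 -0.    0.85 -0.12]
```

Emit:
{"op": "carry_out", "data": {
  "deltas": [0.012,0,0,0,0,0,0.024,0,0,0,0,0,0.036,0,0,0,0,0,0.046,0,0,0,0,0,0.054,0,0,0,0,0]
}}

```text
time: 11.8
eef_pos: [0.5824, -0.0285, 0.0112]
tcp_rot: [0.774, 0.633, -0.0, -0.0]
contact_force: [-1.3, -3.9, 1.4]
opening: 0.198
finger_force: 0.4
```

Emit:
{"op": "carry_out", "data": {
  "deltas": [0.009,0,0,0,0,0,0.018,0,0,0,0,0,0.027,0,0,0,0,0,0.035,0,0,0,0,0,0.042,0,0,0,0,0]
}}

```text
time: 12.42
eef_pos: [0.5907, 0.0125, 0.0112]
tcp_rot: [0.774, 0.633, -0.0, -0.0]
contact_force: [-0.3, -1.8, -0.6]
opening: 0.197
finger_force: 0.3
```

```bash
python3 st.py;python3 look.py 6
```

```text
t 12.425 fence [-0.0331 -0.11  ] z 0.0112 yawerr -1.5709 F' [ 0.  -1.8] -0.6 0.197 [-0.15  0.38  1.91 -0.    0.85  0.05]
```

View pics/crop6.png

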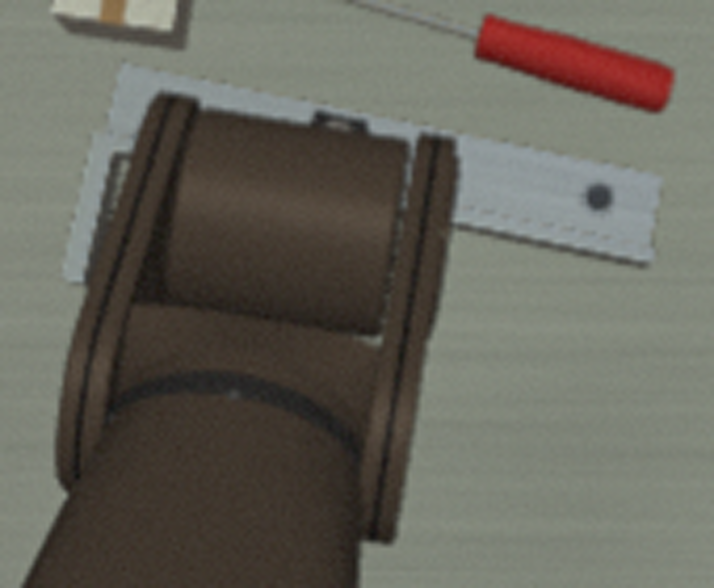

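The arm hides the row, so I'm going by force. Closing up slowly.

Emit:
{"op": "carry_out", "data": {
  "deltas": [0.003,0,0,0,0,0,0.006,0,0,0,0,0,0.008,0,0,0,0,0,0.009,0,0,0,0,0,0.01,0,0,0,0,0]
}}

```text
time: 13.1
eef_pos: [0.5927, 0.0217, 0.0113]
tcp_rot: [0.774, 0.633, -0.0, -0.0]
contact_force: [-1.3, -1.8, 0.2]
opening: 0.201
finger_force: 0.4
```

```bash
python3 st.py
```

```text
t 13.1 fence [-0.033  -0.1006] z 0.0113 yawerr -1.5711 F' [-0.9 -2.1] 0.2 0.201 [-0.13  0.38  1.9  -0.    0.86  0.07]
```

Emit:
{"op": "carry_out", "data": {
  "deltas": [0.001,0,0,0,0,0,0.002,0,0,0,0,0,0.002,0,0,0,0,0]
}}

```text
time: 13.48
eef_pos: [0.5927, 0.0223, 0.0113]
tcp_rot: [0.774, 0.633, -0.001, 0.0]
contact_force: [-3.7, -7.4, 0.7]
opening: 0.203
finger_force: 0.8
```

Emit:
{"op": "carry_out", "data": {
  "deltas": [0.001,0,0,0,0,0,0.001,0,0,0,0,0]
}}

```text
time: 13.72
eef_pos: [0.5926, 0.0224, 0.0114]
tcp_rot: [0.774, 0.633, -0.002, 0.001]
contact_force: [-4.1, -9.8, 2.9]
opening: 0.203
finger_force: 1.3
```

```bash
python3 st.py
```

```text
t 13.725 fence [-0.0331 -0.0999] z 0.0114 yawerr -1.57 F' [ -2.1 -10.4] 2.9 0.203 [-0.13  0.38  1.9  -0.01  0.86  0.07]
```

Stop reached at 10 N. I'll back off and look.

Emit:
{"op": "carry_out", "data": {
  "deltas": [-0.02,0,0,0,0,0,-0.06,0,0,0,0,0,-0.08,-0.03,-0.02,0,0,0,-0.08,-0.08,-0.03,0,0,0,-0.08,-0.125,-0.03,0,0,0]
}}

```text
time: 14.35
eef_pos: [0.4545, -0.0292, 0.0421]
tcp_rot: [0.775, 0.632, 0.001, 0.001]
contact_force: [-0.5, 0.1, 0.4]
opening: 0.198
finger_force: 0.0
```

Emit:
{"op": "carry_out", "data": {
  "deltas": [0,0,0,0,0,0]
}}

```text
time: 14.48
eef_pos: [0.4511, -0.0277, 0.04]
tcp_rot: [0.774, 0.633, -0.001, -0.002]
contact_force: [0.7, 0.6, 0.8]
opening: 0.201
finger_force: 0.0
```

```bash
python3 st.py;python3 look.py 7; python3 - <<'E'
from h import *
im,_=ctrl.read_camera("scene");cv2.imwrite("pics/s7.png",cv2.resize(im[130:320,160:450,::-1],None,fx=2.7,fy=2.7,interpolation=cv2.INTER_CUBIC))
E
```

```text
t 14.475 fence [-0.1619 -0.1772] z 0.04 yawerr -1.5717 F' [0.6 0.7] 0.8 0.201 [-0.29  0.06  2.24  0.    0.85 -0.09]
1207 c [-30.4 -46. ] wh [87.9 56.9] ang 89.7 [-59.1 -89.9] [-2. -2.]
```

View pics/crop7.png

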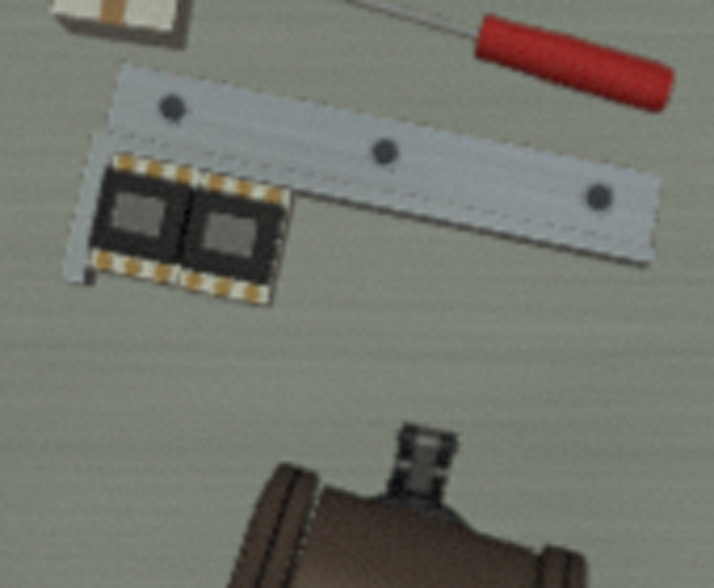

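View pics/s7.png

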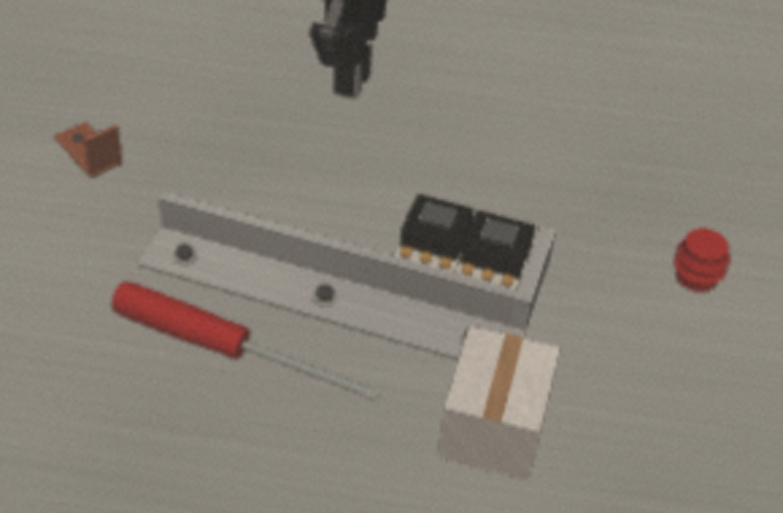

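Both contactors sit in the corner, at crop (135,215) and (230,235). The row reads about 1 mm proud at the rear, so I'll press both gently toward the fence to make sure they're flush. For that press I'll set the fingers on each contactor's centre.

Emit:
{"op": "carry_out", "data": {
  "deltas": [0.03,0,0,0,0,-0.18,0.06,0,0,0,0,-0.36,0.09,0,0,0,0,-0.54,0.12,0,0,0,0,-0.72,0.132,0,0,0,0,-0.9],
  "grip": 41
}}

```text
time: 15.2
eef_pos: [0.4837, 0.102, 0.042]
tcp_rot: [0.418, 0.908, 0.001, 0.001]
contact_force: [0.4, -0.9, 0.8]
opening: 0.411
finger_force: 0.0
```

Emit:
{"op": "carry_out", "data": {
  "deltas": [0,0,0,0,0,-0.17,0,0,0,0,0,-0.34,0,0,0,0,0,-0.51,0,0,0,0,0,-0.671,0,0,0,0,0,-0.671]
}}

```text
time: 15.82
eef_pos: [0.483, 0.1006, 0.0417]
tcp_rot: [0.101, 0.995, 0.0, 0.001]
contact_force: [0.6, -0.1, -0.3]
opening: 0.41
finger_force: 0.0
```

```bash
python3 st.py
```

```text
t 15.825 fence [-0.1561 -0.0451] z 0.0417 yawerr -0.0021 F' [ 0.6 -0. ] -0.3 0.41 [-0.    0.14  2.14  0.    0.86 -1.37]
```

Emit:
{"op": "carry_out", "data": {
  "deltas": [-0.02,0,0.02,0,0,0,-0.045,0,0.032,0,0,0,-0.065,0,0.032,0,0,0,-0.078,0,0.032,0,0,0,-0.083,0,0.032,0,0,0]
}}

```text
time: 16.45
eef_pos: [0.5637, 0.0839, 0.0095]
tcp_rot: [0.1, 0.995, 0.0, 0.0]
contact_force: [-0.1, 0.2, 0.6]
opening: 0.408
finger_force: 0.0
```

Emit:
{"op": "carry_out", "data": {
  "deltas": [-0.002,0,0,0,0,0,-0.004,0,0,0,0,0,-0.005,0,0,0,0,0,-0.005,0,0,0,0,0]
}}

```text
time: 16.95
eef_pos: [0.5672, 0.0832, 0.0093]
tcp_rot: [0.1, 0.995, 0.0, -0.0]
contact_force: [-0.7, 0.0, -0.7]
opening: 0.406
finger_force: 0.0
```

```bash
python3 st.py
```

```text
t 16.95 fence [-0.0701 -0.0454] z 0.0093 yawerr 0.0 F' [-0.7 -0.1] -0.7 0.406 [-0.03  0.35  1.95  0.    0.84 -1.4 ]
```

Emit:
{"op": "carry_out", "data": {
  "deltas": [-0.001,0,0,0,0,0,-0.002,0,0,0,0,0,-0.002,0,0,0,0,0]
}}

```text
time: 17.32
eef_pos: [0.5684, 0.0829, 0.0091]
tcp_rot: [0.1, 0.995, -0.0, -0.001]
contact_force: [-3.8, 1.0, 1.9]
opening: 0.414
finger_force: 1.8
```

Emit:
{"op": "carry_out", "data": {
  "deltas": [-0.001,0,0,0,0,0,-0.001,0,0,0,0,0]
}}

```text
time: 17.58
eef_pos: [0.5684, 0.0829, 0.0088]
tcp_rot: [0.1, 0.995, 0.0, -0.003]
contact_force: [-6.3, 1.6, 3.4]
opening: 0.41
finger_force: 3.2
```

```bash
python3 st.py
```

```text
t 17.575 fence [-0.0689 -0.0455] z 0.0088 yawerr 0.0004 F' [-6.5  0.3] 3.4 0.41 [-0.03  0.36  1.95  0.    0.85 -1.4 ]
```

Flush at about 6.5 N. I'll retreat straight back, raise the arm, check and hand in.

Emit:
{"op": "carry_out", "data": {
  "deltas": [0.01,0,0,0,0,0,0.04,0,0,0,0,0,0.08,0,-0.02,0,0,0,0.1,0,-0.05,0,0,0,0.1,0,-0.05,0,0,0]
}}

```text
time: 18.2
eef_pos: [0.4733, 0.1026, 0.0614]
tcp_rot: [0.099, 0.995, 0.0, 0.003]
contact_force: [0.5, -0.0, -0.1]
opening: 0.412
finger_force: 0.0
```

```bash
python3 st.py;python3 look.py 8
```

```text
t 18.2 fence [-0.166 -0.045] z 0.0614 yawerr 0.0007 F' [0.5 0.1] -0.1 0.412 [ 0.    0.08  2.16 -0.    0.9  -1.37]
1206 c [-30.3 -45.9] wh [56.6 87.8] ang 0.0 [-58.6 -89.8] [-2. -2.]
```

View pics/crop8.png

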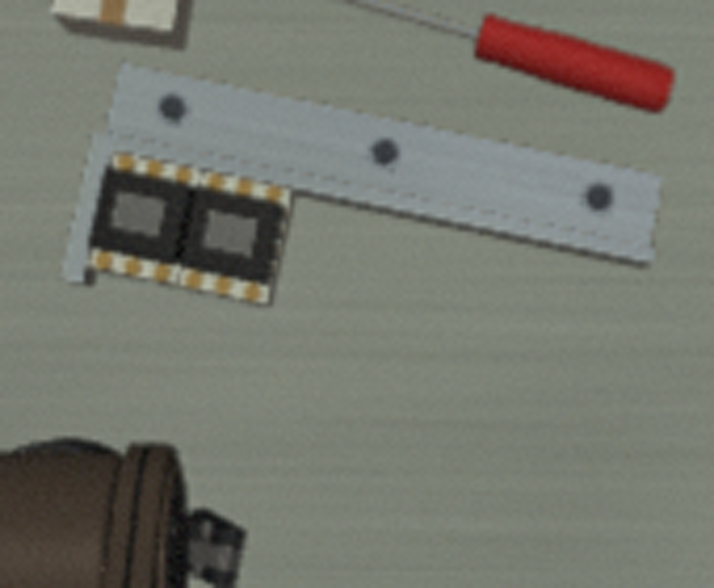

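The row is square: its far side is at y' = -89.8 mm and its rear at -58.6 mm, as it should be.

```bash
python3 -c "
from plant import ctrl
print(ctrl.sign_off())"
```

```text
the job is handed in; nothing more can be done
None
```

Both contactors are in the fence corner, flush against the long fence, touching each other and closed up against the end stop; I moved them only by sliding, touched nothing else, and handed the job in at about 18 s.

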